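# Lay the glove carton down against the tube rack

### The arm

A 6-joint arm with a two-finger parallel gripper is mounted at the origin on the work surface. World frame = base frame: x ahead of the robot, y to its left, z up, the work surface at z = 0. Lengths are in m, angles in rad, forces in N, time in s.
With the tool pointing down it reaches from about 0.325 to 1 m from the base axis. Payload 5.1 kg.
Tool frame: the origin (TCP) lies midway between the tips of the shut fingers; the grasp point (between the pads) lies 19 mm behind it; z points along the fingers, y is the line along which they close (so a half turn about z gives the same grasp; the last joint's range is limited). The gripper opens to 85 mm and grips with 20 to 120 N. Pads are 22 mm wide; open, the fingers measure 114 mm over their backs; the gripper's body (76 mm by 85 mm) begins 54 mm behind the grasp point. The pads swing forward as they close: fully open they stand 13 mm farther back than shut.
Start: joints at [1.137, 0.124, 1.65, -0, 1.367, -0.083], TCP at [0.223, 0.61, 0.231] pointing down, gripper open.
Joint ranges: [-2.61, 2.61], [-1.02, 2.33], [0.03, 2.71], [-1.35, 4.49], [0.32, 2.68], [-2.91, 2.91]. Speed limits (rad/s): [2.57, 2.57, 3.14, 3.14, 3.14, 3.14].

### API

Orientations are given as a unit quaternion [w, x, y, z].
In Python, from cell import arm gives the robot as it stands.
- The arm moves only by the shell command python3 -m jog 'ROWS' [OPENING]. ROWS is JSON, a list of rows, each a list of 2 entries, a list of its own where there are three numbers: the shift along the tool's x, y, z in cm, then the turn about the tool's z in rad. In form: [[[x, y, z], yaw], ...]. A call has 1 to 20 rows; each row is the pose to reach, as a shift and turn from the pose commanded when the call began, along the tool's axes at that moment; what a row does not reach only later rows make up. A row lasts 1/10 s, in which the tool goes at most 50 mm and 8.59 degrees, less where a joint would pass 70% of its speed; a pose out of reach is approached as far as the arm can. A call with a gripper value outside its range is refused whole. OPENING is the finger opening in cm, from 0 to 8.54, set as the call begins (- or left out, the last holds). The fingers move at their own pace and stop on an object; the grip force is fixed at half the most. Time passes only in rows, so rows that repeat a pose let the fingers close. It gives the time, the measured TCP pose, the force, the opening and the grip force at its end, in the units of the state.
- arm.get_state(): the state, without advancing time (a new reading comes with each control period).
- arm.camera(name): name is "scene" or "top"; returns a dict with "img" (480x640x3 uint8, blue, green, red), "fx", "fy", "cx", "cy" (pixels), "k1" (the pictures are not rectified: a ray, as slopes to the right and down, at radius r is drawn at 1 + k1 r^2 times it, then the intrinsics apply), "position" and "attitude" of the camera in the world. Camera axes: x right, y down, z forward; pixel columns grow to the right and rows downward; lengths in m; the calibration is good to about 2 mm. A picture is of the moment at which its call begins. There is no depth.
- arm.job_done(): hands the job in; it is judged then, once.
The state is a dict: "t": time; "joints": joint angles; "dq": joint speeds; "joint_torque": joint torques, N m; "position": TCP position; "tcp_rot": TCP orientation; "wrist_force": force on the tool from outside, world axes, zero at the start; "wrist_torque": the same for the moment, N m; "gripper_width": finger opening in m; "finger_force": force on a finger pad.
Only numpy, scipy, OpenCV 4.12 (cv2) and the standard library are available. Lean on these libraries where they do the work, as an engineer would, in place of code of your own. Each camera call takes 0.05 s, during which the arm holds its last target. There are 200 camera calls.

### The job

The white and teal glove carton is standing on end. Push it over, away from its oval dispensing opening, so that it lies flat on its back with the opening facing up; then push it along the table until its leading end is flush against the long side of the white tube rack, and leave it there. Only push it, never lift it, and leave everything else on the table as it is.

Things in the scene. Friction and masses are not known exactly. Their poses are not given: they have to be found in the camera images.
- carton: White glove carton with teal bands, rigid, about 0.3 kg, centre of mass at its middle: 70 (x) x 120 (y) x 240 mm (z, upright at the start). Origin: centre of the end it starts on. -x points out of the face with the dark oval opening (120 mm, blue border); +x out of the plain back, at the start towards the rack's near long side within 0.3 rad. Lying on its back it is 70 mm high.
- carton_top (a point): Centre of the carton's +z end face (120 x 70 mm), at (0, 0, 240 mm) in the carton's frame: on top at the start, 35 mm above the table when it lies flat, and the leading end that must meet the rack.
- carton_foot (a point): Middle of the bottom edge of the carton's back, at (35 mm, 0, 0) in the carton's frame: the edge it tips over when pushed near the top of the opening face (past the balance point it falls by itself), and which stays on the table.
- rack: White tube rack, a block 280 mm long (its x) by 120 mm (its y) by 62 mm high (its z), fixed to the table so that it cannot be shoved. Origin: centre of its underside. The carton goes against its long side at y = -60 mm in its own frame (the side towards the carton, vertical and plain). Three rows of six holes in the top; four of them hold tubes standing 59 mm out of it.
- tube0: Sample tube with red screw cap, loose in a hole of the rack, 15 mm diameter, 104 mm long, cap 19 mm. Origin: its bottom. Leave alone.
- tube1: Sample tube with red screw cap, loose in a hole of the rack, 15 mm diameter, 104 mm long, cap 19 mm. Origin: its bottom. Leave alone.
- tube2: Sample tube with red screw cap, loose in a hole of the rack, 15 mm diameter, 104 mm long, cap 19 mm. Origin: its bottom. Leave alone.
- tube3: Sample tube with red screw cap, loose in a hole of the rack, 15 mm diameter, 104 mm long, cap 19 mm. Origin: its bottom. Leave alone.
- water0: Water bottle, clear with blue band, 64 mm diameter, 206 mm tall, standing; origin: centre of its underside. Leave alone.
- water1: Water bottle, clear with blue band, 64 mm diameter, 206 mm tall, standing; origin: centre of its underside. Leave alone.
- disinfectant: White disinfectant bottle with teal label, 80 mm diameter, 215 mm tall, standing; origin: centre of its underside. Leave alone.
- maskbox: Mask carton, white with green bands and no oval opening, 80 x 100 mm, 180 mm tall, standing; origin: centre of its underside. Leave alone.
- tissues: Green tissue pack, 110 x 90 mm, 55 mm high; origin: centre of its underside. Leave alone.
- marker: Marker pen lying flat, 135 mm long (its x), 16 mm wide, 14 mm high; origin: on its underside near the middle. Leave alone.
Not all that is in view belongs to the job. Leave any orange look-alike of the carton alone.

How it is judged:
On the way:
1. the carton lies flat on its back, opening up, still clear of the rack (angle between carton's own x axis and vertical above 3.04 rad and height (world z) of carton_top below 0.045 m and y of carton_top in the frame of rack below -0.075 m), for 0.2 s.
At the end, for the whole second after the job is handed in: The carton lies at rest flat on its back on the table, opening up (within 0.1 rad), its leading end within 12 mm of the rack's near long side, square to it within 0.12 rad, and the middle of that end within 110 mm of the middle of the rack's side (angle between carton's own x axis and vertical above 3.04 rad and height (world z) of carton_top below 0.045 m and y of carton_top in the frame of rack above -0.072 m and x of carton_top in the frame of rack between -0.11 and 0.11 m and angle between the z axis of carton and the y axis of rack, either way round below 0.12 rad and linear speed of carton below 0.02 m/s and angular speed of carton below 0.1 rad/s); the robot touches nothing.
It fails at once if the carton is lifted (or tipped the wrong way): the bottom edge of its back leaves the table by 30 mm (height (world z) of carton_foot above 0.03 m).
It fails at once if a bottle, the mask carton, the tissue pack or the marker is moved by more than 30 mm (distance of any of maskbox, water0, water1, disinfectant, tissues, marker from where it was at the start of the episode above 0.03 m).
It fails at once if a bottle or the mask carton is knocked over (angle between any of maskbox, water0, water1, disinfectant's own z axis and vertical above 0.35 rad).
It fails at once if a sample tube is moved by more than 20 mm (distance of any of tube0, tube1, tube2, tube3 from where it was at the start of the episode above 0.02 m).
It also fails if it takes over 54 s, if anything falls off the work surface, if the arm or the gripper's body presses on something with over 40 N, if the wrist force passes 120 N, or if a joint passes its speed limit or range.

## Working session

There is one attempt and no reset: what is moved stays moved. The work goes in short steps, Python scripts to look and compute and a shell command to move; the robot and the scene stay as the last step left them, time stands still between calls to the robot, and variables do not carry over. Pictures are saved under pics/ and viewed, at most 10 in all, crops included, and the job is handed in when it is done.

```bash
ls; mkdir -p pics
cat > h.py <<'E'
import numpy as np, cv2
from cell import arm
from scipy.spatial.transform import Rotation as R
def rot(c):
    a=np.array(c["attitude"],float)
    return a if a.shape==(3,3) else R.from_quat(a,scalar_first=True).as_matrix()
def K(c): return np.array([[c["fx"],0,c["cx"]],[0,c["fy"],c["cy"]],[0,0,1.]])
def ray(c,px):
    u=cv2.undistortPoints(np.array(px,float).reshape(-1,1,2),K(c),np.array([c["k1"],0,0,0.])).reshape(-1,2)
    return np.c_[u,np.ones(len(u))]@rot(c).T
def plane(c,px,z):
    d=ray(c,px);p=np.array(c["position"]);return p+d*((z-p[2])/d[:,2])[:,None]
def proj(c,X):
    Rm=rot(c);rv=cv2.Rodrigues(Rm.T)[0];t=-Rm.T@np.array(c["position"])
    return cv2.projectPoints(np.array(X,float).reshape(-1,1,3),rv,t,K(c),np.array([c["k1"],0,0,0.]))[0].reshape(-1,2)
E
python3 - <<'E'
from h import *
for n in("scene","top"):
    c=arm.camera(n);cv2.imwrite(f"pics/{n}0.png",c["img"]);print(n,{k:v for k,v in c.items() if k!="img"})
print(arm.get_state())
E
```

```text
pics
scene {'fx': 559.9494256814452, 'fy': 559.9494256814452, 'cx': 323.582126946248, 'cy': 239.8263985149841, 'k1': -0.11831637963643685, 'position': array([1.2665342 , 0.62545346, 1.01566272]), 'attitude': array([-0.15996558,  0.35673033,  0.84512863, -0.36457108])}
top {'fx': 518.5291138194285, 'fy': 518.5291138194285, 'cx': 320.4274520824269, 'cy': 241.10900977224964, 'k1': -0.12312644586754118, 'position': array([ 0.33094909, -0.01969967,  1.54434729]), 'attitude': array([-0.06683211,  0.71362081, -0.69409876,  0.06712469])}
{'t': 0.1, 'joints': array([ 1.13741611e+00,  1.24473564e-01,  1.65152519e+00, -3.14755920e-05,
        1.36750511e+00, -8.25978192e-02]), 'dq': array([ 0.00064052, -0.00128585, -0.0029968 , -0.00155522, -0.00037996,
        0.00052997]), 'joint_torque': array([ 1.00331970e-03, -4.24931431e+01, -3.66652286e+01,  5.98981728e-05,
        3.92066751e-03,  6.53422745e-06]), 'position': array([0.2231644 , 0.60990647, 0.23016139]), 'tcp_rot': array([-2.28909378e-04,  1.74490123e-01,  9.84658460e-01, -9.27911789e-04]), 'wrist_force': array([-0.11053987, -0.2511163 , -0.95283411]), 'wrist_torque': array([-0.02160074, -0.04265989,  0.00330345]), 'finger_force': 0.0, 'gripper_width': 0.08563617901112161}
```

View pics/scene0.png

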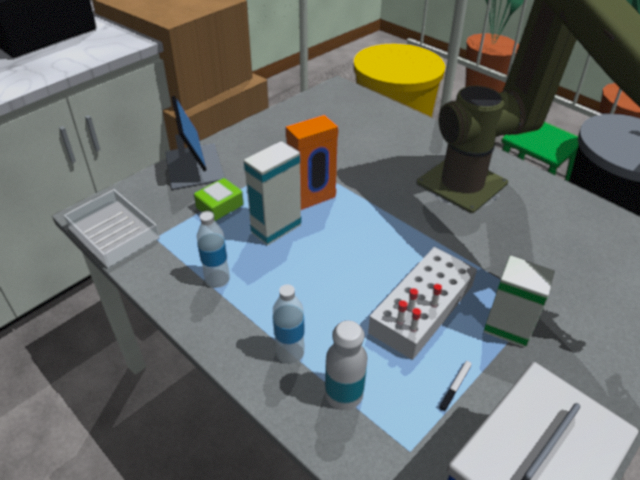

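View pics/top0.png

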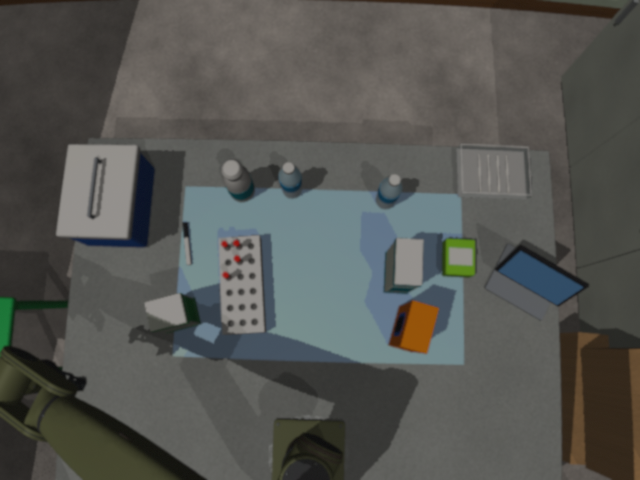

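The white/teal carton is at top px (408,262) and scene px (273,195). It could be confused with the orange look-alike at top (415,325), the mask box with green bands at top (170,310), or the white bin at top (100,190). I choose (408,262) because it is white with teal bands. Its plain back faces the rack at (242,283), so the opening faces the tissues at (460,257).

Run:
```python
from h import *
T=arm.camera("top");S=arm.camera("scene")
def quad(c,seed,tol,roi,k=0):
    im=cv2.GaussianBlur(c["img"],(3,3),0);hsv=cv2.cvtColor(im,cv2.COLOR_BGR2HSV)
    v=hsv[seed[1],seed[0]].astype(int)
    x0,y0,x1,y1=roi;m=np.zeros(im.shape[:2],np.uint8)
    m[y0:y1,x0:x1]=((hsv[...,1]<50)&(hsv[...,2]>v[2]-tol))[y0:y1,x0:x1]*255
    if k:m=cv2.morphologyEx(m,cv2.MORPH_CLOSE,np.ones((k,k),np.uint8))
    m=cv2.morphologyEx(m,cv2.MORPH_OPEN,np.ones((3,3),np.uint8))
    cs,_=cv2.findContours(m,0,2);ct=max(cs,key=cv2.contourArea)
    return v,cv2.contourArea(ct),cv2.boxPoints(cv2.minAreaRect(ct)),ct
out={}
for nm,seed,tol,roi,k,z in(("carton",(408,262),25,(380,225,440,300),0,.24),("rack",(260,300),40,(205,225,285,345),13,.062)):
    v,a,b,ct=quad(T,seed,tol,roi,k);W=plane(T,b,z);out[nm]=b
    print(nm,v,a,b.round(1).tolist());print(W[:,:2].round(3).tolist(),"c",W.mean(0).round(4),"sides",np.linalg.norm(np.diff(W,axis=0),axis=1).round(3))
    print(" scene proj",proj(S,W).round(1).tolist())
    cv2.polylines(T["img"],[b.round().astype(int)],True,(0,0,255),1)
    cv2.polylines(S["img"],[proj(S,W).round().astype(int)],True,(0,0,255),1)
hs=cv2.cvtColor(T["img"],cv2.COLOR_BGR2HSV)
for nm,px,z in(("tissue L",(444,257),.055),("tissue R",(477,257),.055),("water cap",(395,180),.206),("disinf cap",(232,167),.215),("water1",(289,168),.206),("orange",[(410,300),(439,306),(429,353),(398,347)],.24),("marker",[(186,224),(190,262)],.01),("maskbox",[(146,305),(183,296),(188,318),(148,328)],.18)):
    print(nm,plane(T,px,z)[:,:2].round(3).tolist())
a=cv2.resize(T["img"][200:380,360:500],None,fx=3,fy=3);b=cv2.resize(S["img"][100:260,180:350],None,fx=2.4,fy=2.4)
h=max(a.shape[0],b.shape[0]);pad=lambda i:cv2.copyMakeBorder(i,0,h-i.shape[0],0,0,0)
o=np.hstack([pad(a),pad(b)]);o=o[:, :];f=min(1,800/o.shape[1]);cv2.imwrite("pics/crop.png",cv2.resize(o,None,fx=f,fy=f))
```

```text
carton [ 17  12 147] 1138.5 [[396.0, 236.0], [423.0, 236.0], [423.0, 285.0], [396.0, 285.0]]
[[0.6, -0.211], [0.602, -0.281], [0.475, -0.28], [0.474, -0.211]] c [ 0.5379 -0.2457  0.24  ] sides [0.07  0.127 0.069]
 scene proj [[260.5, 171.9], [240.7, 160.1], [279.8, 139.6], [299.4, 150.1]]
rack [ 15  11 144] 7490.0 [[205.0, 225.0], [284.0, 225.0], [284.0, 335.0], [205.0, 335.0]]
[[0.654, 0.325], [0.661, 0.092], [0.343, 0.079], [0.335, 0.304]] c [0.4982 0.1998 0.062 ] sides [0.233 0.318 0.225]
 scene proj [[421.4, 365.1], [335.6, 305.5], [417.6, 234.0], [495.2, 277.6]]
tissue L [[0.58, -0.38]]
tissue R [[0.582, -0.478]]
water cap [[0.762, -0.214]]
disinf cap [[0.783, 0.228]]
water1 [[0.787, 0.074]]
orange [[0.437, -0.247], [0.423, -0.321], [0.306, -0.295], [0.319, -0.217]]
marker [[0.667, 0.396], [0.551, 0.375]]
maskbox [[0.407, 0.442], [0.435, 0.343], [0.377, 0.326], [0.347, 0.432]]
```

View pics/crop.png

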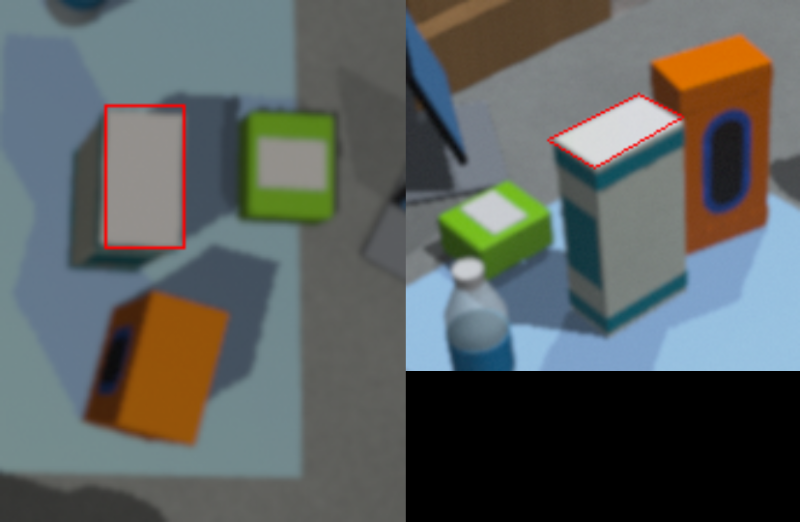

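The crop shows the white/teal carton with its plain back towards the rack. The scene outline, projected from z=0.24, lies on the carton's top face, so the height checks out. The orange box beside it is the look-alike. The rack mask leaked onto the mat, so I'll redo it with a stricter one.

Run:
```python
from h import *
T=arm.camera("top");S=arm.camera("scene")
im=T["img"];hsv=cv2.cvtColor(im,cv2.COLOR_BGR2HSV)
print("mat",hsv[300,310],"rackside",hsv[315,262],"racktop",hsv[315,244])
def fit(roi,cond,k,z):
    x0,y0,x1,y1=roi;m=np.zeros(im.shape[:2],np.uint8);m[y0:y1,x0:x1]=cond[y0:y1,x0:x1]*255
    if k:m=cv2.morphologyEx(m,cv2.MORPH_CLOSE,np.ones((k,k),np.uint8))
    m=cv2.morphologyEx(m,cv2.MORPH_OPEN,np.ones((3,3),np.uint8))
    ct=max(cv2.findContours(m,0,1)[0],key=cv2.contourArea)
    W=plane(T,ct.reshape(-1,2),z)[:,:2]
    r=cv2.minAreaRect((W*1000).astype(np.float32));return r,cv2.boxPoints(r)/1000
s=hsv[...,1].astype(int);v=hsv[...,2].astype(int)
for nm,a in(("rack",fit((210,228,276,342),(s<35)&(v>110),15,.062)),("carton",fit((380,225,440,300),(s<35)&(v>115),0,.24))):
    print(nm,a[0],a[1].round(3).tolist());W=np.c_[a[1],np.full(4,.062 if nm=="rack" else .24)]
    for c in(T,S):cv2.polylines(c["img"],[proj(c,W).round().astype(int)],True,(0,0,255),1)
o=np.hstack([cv2.resize(T["img"][210:350,200:440],(480,280)),cv2.resize(S["img"][230:370,350:490],(280,280))])
cv2.imwrite("pics/crop2.png",o)
```

```text
mat [ 91  43 141] rackside [ 17  13 135] racktop [ 15  10 147]
rack ((484.5653076171875, 211.01805114746094), (281.3212890625, 121.20269775390625), 5.656040191650391) [[0.33899998664855957, 0.25699999928474426], [0.35100001096725464, 0.13699999451637268], [0.6309999823570251, 0.16500000655651093], [0.6190000176429749, 0.2849999964237213]]
carton ((536.5404052734375, -243.25927734375), (69.14769744873047, 119.22822570800781), 89.53897094726562) [[0.47699999809265137, -0.2770000100135803], [0.5960000157356262, -0.27799999713897705], [0.5960000157356262, -0.20900000631809235], [0.47699999809265137, -0.20800000429153442]]
```

View pics/crop2.png

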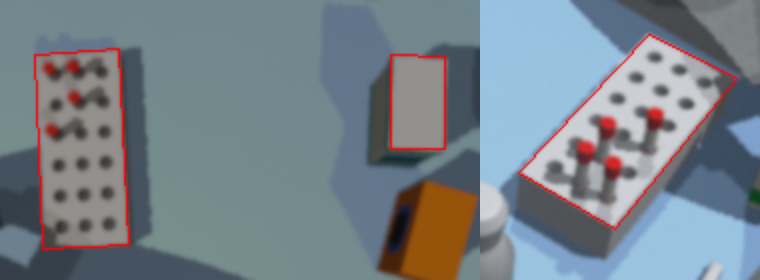

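Measurements:
- **Carton:** top centre (0.537,-0.243), opening face at y≈-0.278, yaw ≈0.
- **Rack:** centre (0.485,0.211), yaw 5.7°, near side through (0.490,0.151).

I'll rise first, then travel to the space behind the opening face.

```bash
python3 -m jog '[[[0,0,-5],0],[[0,0,-10],0],[[0,0,-15],0],[[0,0,-17],0],[[-30,-38,-17],0.6],[[-30,-38,-17],0.6],[[-30,-38,-17],0.6],[[-30,-38,-17],0.6],[[-30,-38,-17],0.6],[[-30,-38,-17],0.6],[[-30,-38,-17],0.6],[[-30,-38,-17],0.6],[[-30,-38,-17],0.6],[[-30,-38,-17],0.6],[[-30,-38,-17],0.6]]' 8.5
python3 -c "
from h import *
s=arm.get_state();Rm=R.from_quat(s['tcp_rot'],scalar_first=True).as_matrix();print(Rm.round(3),s['position'])
print((Rm.T@(np.array([.5365,-.325,.40])-s['position'])).round(4),np.arctan2(*(Rm.T@[1,0,0])[:2]))"
```

```text
t: 1.8
position: [0.3753, 0.1473, 0.4014]
tcp_rot: [0.001, 0.461, 0.888, -0.0]
wrist_force: [-1.1, -0.4, -0.2]
gripper_width: 0.0852
finger_force: 0.0
[[-0.576  0.818  0.001]
 [ 0.818  0.576 -0.001]
 [-0.001  0.    -1.   ]] [0.37531244 0.14725502 0.4014285 ]
[-0.4789 -0.1401  0.002 ] -0.6134239856031551
```

```bash
python3 -m jog '[[[-47.9,-14,0],0.61],[[-47.9,-14,0],0.61],[[-47.9,-14,0],0.61],[[-47.9,-14,0],0.61],[[-47.9,-14,0],0.61],[[-47.9,-14,0],0.61],[[-47.9,-14,0],0.61],[[-47.9,-14,0],0.61],[[-47.9,-14,0],0.61],[[-47.9,-14,0],0.61],[[-47.9,-14,0],0.61],[[-47.9,-14,0],0.61],[[-47.9,-14,0],0.61],[[-47.9,-14,0],0.61]]'
python3 -c "
from h import *
s=arm.get_state();Rm=R.from_quat(s['tcp_rot'],scalar_first=True).as_matrix();print(Rm.round(3),s['joints'].round(2))"
```

```text
t: 3.2
position: [0.539, -0.3192, 0.4024]
tcp_rot: [0.001, 0.703, 0.711, 0.0]
wrist_force: [-0.1, 0.3, 0.0]
gripper_width: 0.0849
finger_force: 0.0
[[-0.012  1.     0.001]
 [ 1.     0.012 -0.001]
 [-0.001  0.001 -1.   ]] [-0.62  0.02  1.48  0.    1.64 -0.63]
```

```bash
python3 -m jog '[[[0,0,5],0],[[0,0,10],0],[[0,0,15],0],[[0,0,19.7],0],[[0,0,19.7],0],[[0,0,19.7],0]]' && python3 -m jog '[[[2,0,0],0],[[3.5,0,0],0],[[4.5,0,0],0],[[5.5,0,0],0],[[6.5,0,0],0],[[7.5,0,0],0],[[8.5,0,0],0],[[9.5,0,0],0],[[10.5,0,0],0],[[11.5,0,0],0],[[12,0,0],0],[[12,0,0],0],[[12,0,0],0],[[12,0,0],0],[[12,0,0],0],[[12,0,0],0],[[12,0,0],0]]'
python3 - <<'E'
from h import *
a=arm.camera("top")["img"];b=arm.camera("scene")["img"]
cv2.imwrite("pics/p3.png",np.hstack([a[150:390,180:500],b[100:340,180:500]]))
E
```

```text
t: 3.8
position: [0.539, -0.3199, 0.2053]
tcp_rot: [0.0, 0.703, 0.711, 0.0]
wrist_force: [0.6, 0.5, 0.5]
gripper_width: 0.0853
finger_force: 0.0
t: 5.5
position: [0.5377, -0.201, 0.2043]
tcp_rot: [-0.0, 0.704, 0.711, -0.0]
wrist_force: [0.5, 0.1, 0.3]
gripper_width: 0.0851
finger_force: 0.0
```

View pics/p3.png

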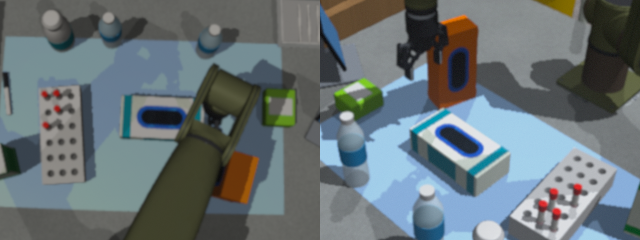

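The carton lies flat with the opening up. Its leading end is at about px (300,268) in the full top image, clear of the rack. Next I'll back off and measure it.

```bash
python3 -m jog '[[[-4,0,0],0],[[-8,0,0],0],[[-9,0,0],0],[[-9,0,0],0],[[-9,0,0],0]]'
cat > m.py <<'E'
from h import *
T=arm.camera("top");S=arm.camera("scene")
def lines(c,roi):
    x0,y0,x1,y1=roi;hsv=cv2.cvtColor(c["img"],cv2.COLOR_BGR2HSV);h,s,v=[hsv[...,i].astype(int) for i in range(3)]
    m=np.zeros(h.shape,np.uint8);m[y0:y1,x0:x1]=(((s<30)&(v>115))|((s>100)&(h>80)&(h<100))|((s>100)&(h>100)))[y0:y1,x0:x1]*255
    m=cv2.morphologyEx(cv2.morphologyEx(m,cv2.MORPH_CLOSE,np.ones((9,9),np.uint8)),cv2.MORPH_OPEN,np.ones((5,5),np.uint8))
    ct=max(cv2.findContours(m,0,1)[0],key=cv2.contourArea).reshape(-1,2);return ct
ct=lines(T,(268,215,430,315))
W=plane(T,ct,.07)[:,:2];W=W
r=cv2.minAreaRect((W*1000).astype(np.float32));b=cv2.boxPoints(r)/1000;print(r,b.round(3).tolist())
B=np.c_[b,np.full(4,.07)]
for c in(T,S):cv2.polylines(c["img"],[proj(c,B).round().astype(int)],True,(0,0,255),1)
import sys
cv2.imwrite(sys.argv[1],np.hstack([T["img"][150:390,180:500],S["img"][120:360,220:540]]))
E
python3 m.py pics/p4.png
```

```text
t: 6.1
position: [0.5385, -0.2901, 0.2041]
tcp_rot: [-0.0, 0.704, 0.711, 0.0]
wrist_force: [-0.3, 0.5, -0.3]
gripper_width: 0.085
finger_force: 0.0
((538.3865966796875, -78.58438873291016), (239.27928161621094, 125.64628601074219), 88.63736724853516) [[0.4729999899864197, -0.19699999690055847], [0.5979999899864197, -0.20000000298023224], [0.6039999723434448, 0.03999999910593033], [0.4779999852180481, 0.0430000014603138]]
```

View pics/p4.png

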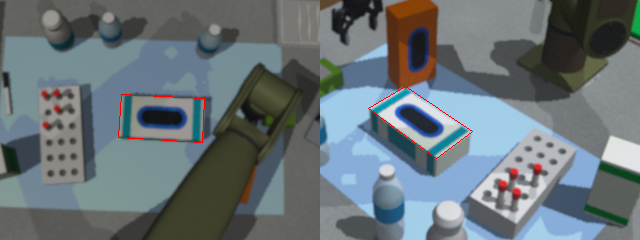

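Run:
```python
from h import *
S=arm.camera("scene");T=arm.camera("top")
s=arm.get_state();p=s["position"];print(s["joints"].round(3))
for z in(0,.1,.2,.25,.3,.35,.4): print(z,proj(S,p+[0,0,z]).round(),proj(T,p+[0,0,z]).round())
a=S["img"][0:260,180:640];cv2.imwrite("pics/p5.png",np.hstack([cv2.resize(a,(460,260)),T["img"][210:470,200:500]]))
```

```text
[-0.581  0.059  1.766  0.     1.317 -0.592]
0 [[259. 160.]] [[424. 262.]]
0.1 [[257. 126.]] [[432. 256.]]
0.2 [[254.  88.]] [[441. 249.]]
0.25 [[252.  68.]] [[447. 245.]]
0.3 [[251.  47.]] [[453. 241.]]
0.35 [[249.  24.]] [[459. 236.]]
0.4 [[247.   1.]] [[466. 231.]]
```

View pics/p5.png

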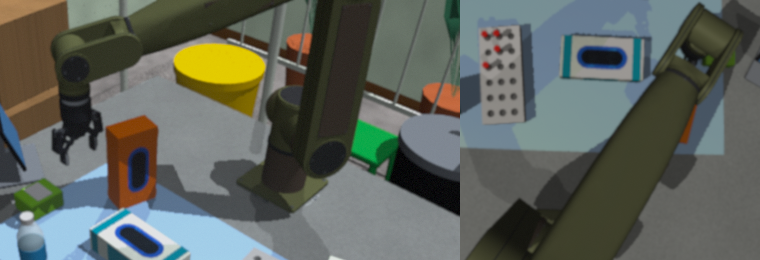

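The wrist centre is about 0.25 m above the TCP. With the TCP at z=0.03 the forearm passes a few centimetres above the orange box, and it swings away once the push starts. I'll descend behind the carton's trailing end with the fingers parallel to the rack.

```bash
python3 -m jog '[[[3,0.3,0],-0.09],[[5.5,0.4,0],-0.09],[[5.5,0.4,4],-0.09],[[5.5,0.4,8],-0.09],[[5.5,0.4,11],-0.09],[[5.5,0.4,13],-0.09],[[5.5,0.4,15],-0.09],[[5.5,0.4,16.5],-0.09],[[5.5,0.4,17.4],-0.09],[[5.5,0.4,17.4],-0.09],[[5.5,0.4,17.4],-0.09]]'
python3 - <<'E'
from h import *
T=arm.camera("top");S=arm.camera("scene")
s=arm.get_state();Rm=R.from_quat(s['tcp_rot'],scalar_first=True).as_matrix();print(Rm.round(3))
cv2.imwrite("pics/p6.png",np.hstack([S["img"][60:360,180:500],T["img"][150:450,180:500]]))
E
```

```text
t: 7.4
position: [0.5426, -0.2359, 0.0311]
tcp_rot: [0.001, 0.671, 0.742, 0.0]
wrist_force: [-0.3, -0.5, 0.7]
gripper_width: 0.0848
finger_force: 0.0
[[-0.1    0.995  0.002]
 [ 0.995  0.1   -0.001]
 [-0.001  0.002 -1.   ]]
```

View pics/p6.png

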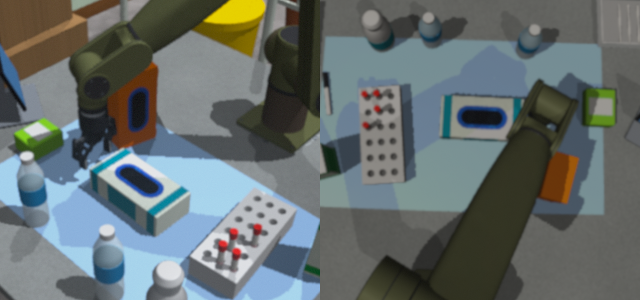

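The gripper is behind the trailing end, with nothing touched. I'll push along tool x, which is the rack's normal, and stop just short of contact.

```bash
python3 -m jog '[[[1.5,0,0],0],[[2.5,0,0],0],[[3.2,0,0],0],[[3.9,0,0],0],[[4.6,0,0],0],[[5.3,0,0],0],[[6,0,0],0],[[6.7,0,0],0],[[7.4,0,0],0],[[8.1,0,0],0],[[8.8,0,0],0],[[9.4,0,0],0],[[10,0,0],0],[[10.5,0,0],0],[[11,0,0],0],[[11.5,0,0],0],[[12,0,0],0],[[12,0,0],0]]'
cat > f.py <<'E'
from h import *
T=arm.camera("top")
hsv=cv2.cvtColor(T["img"],cv2.COLOR_BGR2HSV);h,s,v=[hsv[...,i].astype(int) for i in range(3)]
x0,y0,x1,y1=232,215,330,315
m=np.zeros(h.shape,np.uint8);m[y0:y1,x0:x1]=((s>100)&(h>78)&(h<98))[y0:y1,x0:x1]*255   # teal band at the leading end
ct=max(cv2.findContours(m,0,1)[0],key=cv2.contourArea).reshape(-1,2)
r=cv2.minAreaRect((plane(T,ct,.07)[:,:2]*1000).astype(np.float32));b=cv2.boxPoints(r)/1000
C=np.array([.4845,.211]);a=.0987;Q=np.array([[np.cos(a),np.sin(a)],[-np.sin(a),np.cos(a)]])
print("band in rack frame",((b-C)@Q.T).round(4).tolist(),r[1:])
E
python3 f.py
```

```text
t: 9.3
position: [0.5297, -0.1154, 0.03]
tcp_rot: [-0.001, 0.671, 0.742, 0.0]
wrist_force: [-0.7, -0.7, -0.1]
gripper_width: 0.0849
finger_force: 0.0
band in rack frame [[-0.0516, -0.0868], [-0.0516, -0.1066], [0.0734, -0.1068], [0.0734, -0.087]] ((124.96710205078125, 19.82360076904297), 5.572694778442383)
```

```bash
python3 -m jog '[[[0.3,0,0],0],[[0.6,0,0],0],[[0.9,0,0],0],[[1.2,0,0],0],[[1.4,0,0],0],[[1.4,0,0],0]]'; python3 f.py; python3 -m jog '[[[0.1,0,0],0],[[0.2,0,0],0],[[0.3,0,0],0],[[0.3,0,0],0]]';python3 f.py
```

```text
t: 9.95
position: [0.5286, -0.1019, 0.0304]
tcp_rot: [-0.0, 0.671, 0.742, 0.0]
wrist_force: [0.7, 0.1, -0.5]
gripper_width: 0.0851
finger_force: 0.0
band in rack frame [[-0.0534, -0.0729], [-0.0535, -0.0932], [0.0739, -0.0937], [0.074, -0.0734]] ((127.4219741821289, 20.310243606567383), 5.413084030151367)
t: 10.4
position: [0.5285, -0.0995, 0.0305]
tcp_rot: [0.0, 0.671, 0.742, 0.0]
wrist_force: [0.2, -1.6, 0.2]
gripper_width: 0.0851
finger_force: 0.7
band in rack frame [[-0.0537, -0.0712], [-0.0536, -0.0911], [0.074, -0.091], [0.074, -0.0711]] ((127.65754699707031, 19.89458656311035), 5.703136920928955)
```

Force is still only friction-level, so I'll creep on until it rises clearly.

```bash
for i in 1 2; do python3 -m jog '[[[0.1,0,0],0],[[0.2,0,0],0],[[0.2,0,0],0],[[0.2,0,0],0]]' | grep -E "position|wrist|finger_f"; done; python3 f.py
```

```text
position: [0.5285, -0.0995, 0.0307]
wrist_force: [0.3, -9.6, -1.4]
finger_force: 4.8
position: [0.5286, -0.0995, 0.0311]
wrist_force: [0.8, -18.0, -0.7]
finger_force: 8.6
band in rack frame [[-0.0536, -0.0709], [-0.0536, -0.0908], [0.0738, -0.091], [0.0738, -0.071]] ((127.43875122070312, 19.950178146362305), 5.593023777008057)
```

The force has risen to 18 N with no motion, so the end is flush against the rack. I'll back off, rise, and take a last look.

```bash
python3 -m jog '[[[-0.5,0,0],0],[[-2,0,0],0],[[-4.5,0,0],0],[[-6,0,0],0],[[-6,0,-3],0],[[-6,0,-7],0],[[-6,0,-12],0],[[-6,0,-17],0],[[-6,0,-22],0],[[-10,0,-25],0],[[-15,0,-25],0],[[-20,0,-25],0],[[-20,0,-25],0],[[-20,0,-25],0],[[-20,0,-25],0]]'; python3 f.py
python3 - <<'E'
from h import *
T=arm.camera("top");S=arm.camera("scene")
cv2.imwrite("pics/p7.png",np.hstack([S["img"][120:420,180:500],T["img"][150:450,150:500]]))
E
```

```text
t: 12.8
position: [0.5478, -0.2938, 0.2799]
tcp_rot: [-0.001, 0.671, 0.742, 0.0]
wrist_force: [0.2, 0.9, -0.6]
gripper_width: 0.0847
finger_force: 0.0
band in rack frame [[-0.0533, -0.0712], [-0.0533, -0.0911], [0.074, -0.091], [0.074, -0.0711]] ((127.26416015625, 19.89458656311035), 5.703136444091797)
```

View pics/p7.png

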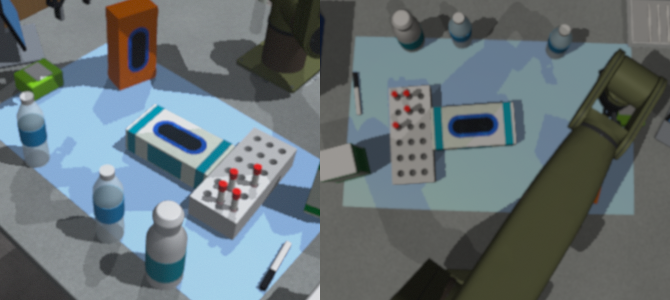

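The carton lies flat with the opening up and its leading end flush and square against the rack (crop px 433,128). Everything else is where it was, and the arm is clear.

```bash
python3 -c "
from cell import arm
print(arm.job_done())"
```

```text
the job is handed in; nothing more can be done
None
```

I pushed the carton over onto its back with the opening up, slid it flush and square against the rack's near long side, and handed the job in at about 13 s; no verdict came back.

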